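Slide the culture dish into the imager against its lock

ROBOT

A 6-joint arm with a two-finger parallel gripper is mounted at the origin on a cart in front of the work surface, level with it; the furniture and walls round the work are solid. World frame = base frame: x ahead of the robot, y to its left, z up, the work surface at z = 0. Lengths are in m, angles in rad, forces in N, time in s.
With the tool pointing down it reaches from about 0.35 to 0.975 m from the base axis. Payload 4.9 kg.
Tool frame: the origin (TCP) lies on the centre line of the jaws, within the pads' length; the fingertips stand ahead of it and the grasp point (between the pads) is the TCP (manip.tip_extent is the z of the fingertips in the tool frame, in m); z points along the fingers, y is the line along which they close (so a half turn about z gives the same grasp; the last joint's range is limited). The gripper opens to 85 mm and grips with 20 to 120 N. Pads are 22 mm wide; open, the fingers measure 114 mm over their backs; the gripper's body (76 mm by 85 mm) begins 54 mm behind the grasp point. The pads swing forward as they close: fully open they stand 13 mm farther back than shut.
Start: joints at [-1.447, 0.053, 1.613, -0, 1.476, -0.119], TCP at [0.15, -0.607, 0.25] pointing down, gripper open.
Joint ranges: [-3.01, 3.01], [-1.01, 2.22], [0.06, 2.58], [-1.02, 4.17], [0.09, 2.62], [-3.14, 3.14]. Speed limits (rad/s): [2.57, 2.57, 3.14, 3.14, 3.14, 3.14].

INTERFACE

Orientations are given as a unit quaternion [w, x, y, z].
In Python, from plant import manip gives the robot as it stands. The module is installed in compiled form; this text tells all that it offers.
- The arm moves only by the tool tcp_steps, called after ">>>" in YAML: its name, and indented under it one key for each argument. Schema: {"type":"object","properties":{"ticks":{"type":"array","items":{"type":"array","items":{"type":"array","items":{"type":"number"},"minItems":7,"maxItems":7},"minItems":1,"maxItems":5},"minItems":1,"maxItems":1},"only":{"type":"string"},"quiet":{"type":"boolean"},"lines":{"type":"string"}},"required":["ticks"],"additionalProperties":false}. ticks is a list that holds a single list of rows (three levels of brackets), with 1 to 5 rows, each of 7 numbers: the opening from 0.0 (shut) to 1.0 (fully open), then dx, dy, dz in m, then a rotation vector rx, ry, rz in rad; each row shifts and turns the commanded pose from where the row before left it, along the tool's axes as they then stand; what a row does not reach is not made up. A row lasts 1/8 s, in which the tool goes at most 0.0625 m and 0.188 rad, less where a joint would pass 70% of its speed; a pose out of reach is approached as far as the arm can. The fingers move at their own pace and stop on an object; the grip force is fixed at half the most. Time passes only in rows, so rows that do not move let the fingers close. The tool returns the time, the measured TCP pose, the force, the opening and the grip force at its end. only (a regular expression) keeps the lines of the reply that match it, lines (a string "A,B") keeps lines A to B, and quiet returns only ok. Input that does not fit is refused with a message, and nothing moves.
- manip.state(): the state, without advancing time (a new reading comes with each control period).
- manip.grab_frame(name): name is "side" or "top" or "wrist"; returns (picture, depth): 384x512x3 uint8, red, green, blue; 384x512 float32, m along the optical axis (not along the pixel's ray), 0 where there is no reading.
- manip.camera_params(name): a dict with "intrinsics" (3x3 intrinsics, pixels), "k1" (the pictures are not rectified: a ray, as slopes to the right and down, at radius r is drawn at 1 + k1 r^2 times it, then the intrinsics apply), "xyz" and "orientation" of the camera in the world. Camera axes: x right, y down, z forward; pixel columns grow to the right and rows downward; lengths in m; the calibration is good to about 2 mm. A picture is of the moment at which its call begins: read the wrist's pose just before it. camera_params takes no time and is no camera call; for the wrist camera it gives the pose at the moment of the call.
- manip.job_done(): hands the job in; it is judged then, once.
Trained networks look in the newest picture that a camera, given by its name, has taken for a name from the list of things; names that differ only in an ending like _2 or _b are one class to them, and where a whole thing is asked for, a point or a joint stands for the part that bears it (a point fixed in the world has none). Each returns a list of dicts, best first, with "conf" (0 to 1); they miss things now and then, are a little off and sometimes report something else, mostly with a low value. They report only what shows in the picture. A call takes as long as a camera call.
- manip.look_for(camera, query): "extent" ([left, top, right, bottom] in pixels, round what is visible of it).
- manip.outline_of(camera, query): "region" (384x512 bool, what is visible of it) and "extent" ([left, top, right, bottom] in pixels, round what is visible of it).
- manip.mark_of(camera, query): "centre" ([row, column] in pixels: a listed point, or the origin of a listed thing).
The state is a dict: "time": time; "joint_pos": joint angles; "joint_vel": joint speeds; "joint_efforts": joint torques, N m; "tool_pos": TCP position; "tool_rot": TCP orientation; "contact_force": force on the tool from outside, world axes, zero at the start; "ft_torque": the same for the moment, N m; "gripper_width": opening from 0.0 (shut) to 1.0 (fully open); "grasp_force": force on a finger pad.
Only numpy, scipy, OpenCV 4.12 (cv2) and the standard library are available. Lean on these libraries where they do the work, as an engineer would, in place of code of your own. Each camera call takes 0.05 s, during which the arm holds its last target. There are 200 camera calls.

TASK

Press the orange lock button on the imager's carriage down with the fingertips and, keeping it pressed, slide the carriage with the culture dish into the white hood until it is fully home against its end stop; then let the button spring up again so the carriage is locked there, and back off. Press and push only: do not pick up the dish, which stays lying in its nest, and leave the vial, the jar and the red bulb beside the imager where they are.

Things in the scene. Friction and masses are not known exactly. Their poses are not given: they have to be found in the camera images.
- imager: dish imager, fixed to the worktop: base plate 336 x 124 mm (x = -192 to 144 mm) with a rail and a white hood with a tunnel (x = 24 to 138, y = -58 to 58, at most 92 mm high). Origin on the worktop under the rail; its +x is the level direction in which the carriage slides into the hood (roughly the robot's left, it varies), y across the rail, z up
- carriage (a joint): travel of the carriage along the imager's +x, m: 0 fully out, 0.120 fully home, where its grey deck meets two rubber bumpers at the hood's mouth (hard end stop). Starts at 0. While the button is up a pin locks it at 0, at home and every 24 mm between (1.5 mm play). It is free only with the button over 3.5 mm down; then about 2 N moves it
- lock_button (a joint): how far the lock button is pressed down, in m: 0 is up (locked), 0.006 is fully down on a hard stop. The spring takes about 4 N at the start and 7 N fully down, and lifts the button when let go
- button_top (a point): centre of the top face of the orange lock button, 50 x 50 mm, ribbed; it moves with the carriage and goes down when pressed. Its top is at z = 38 mm when up and 32 mm when fully down. At full travel it stands 51 mm short of the hood's front face
- push_face (a point): middle of the upright rear face of the carriage's black front block (90 mm wide, top at z = 52 mm, 20 mm above the pressed button), 32 mm ahead (+x of the imager) of the button's centre; the fingertips on the button may push against it. Behind it is the low grey deck (112 mm wide, top at z = 30 mm) that holds the button; the whole carriage is 170 mm long
- nest (a point): centre of the floor of the round dish nest in the carriage's black block (hole 65 mm across, 9 mm deep, floor at z = 43 mm), 92 mm ahead (+x of the imager) of the button's centre
- home (a point): where the nest's centre is when the carriage is fully home, inside the hood; fixed to the imager
- dish: culture dish 61 mm across, 14 mm high, lying loose in the carriage's nest; origin at the centre of its underside; z up
- vial: loose sample vial, 27 mm across, 58 mm high, standing beside the imager on its -y side; origin at the centre of its foot
- jar: loose sample jar with a green lid, 55 mm across, 76 mm high, standing beside the imager on its -y side; origin at the centre of its foot
- bulb: loose red rubber pipette bulb, 88 x 46 x 46 mm, lying beside the imager on its +y side; origin under its centre

How it is judged:
On the way, in this order (a step that is already met when the one before it is completed fails the run):
1. the lock button is pressed down at least 3 mm while the carriage is still near its start (value of joint lock_button above 0.003 m and value of joint carriage below 0.08 m), for 0.05 s.
2. the carriage arrives within 3 mm of its end stop with the lock button still held down (value of joint carriage above 0.117 m and value of joint lock_button above 0.002 m), for 0.05 s.
At the end, for the whole second after the job is handed in: The carriage is within 3 mm of its end stop and at rest, the lock button has sprung back up (less than 1 mm down), and the dish lies flat in its nest (within 5 mm of the centre) (value of joint carriage above 0.117 m and value of joint lock_button below 0.001 m and velocity of joint carriage between -0.005 and 0.005 m/s and horizontal distance between nest and home below 0.004 m and horizontal distance between dish and nest below 0.005 m and z of dish in the frame of nest below 0.004 m and angle between dish's own z axis and vertical below 0.1 rad); the robot touches nothing.
It fails at once if the dish is lifted or shoved out of its nest (z of dish in the frame of nest above 0.008 m or horizontal distance between dish and nest above 0.01 m).
It fails at once if the vial, the jar or the bulb is moved more than 15 mm (distance of any of vial, jar, bulb from where it was at the start of the episode above 0.015 m).
It also fails if it takes over 35 s, if anything falls off the work surface, if the arm or the gripper's body presses on something with over 40 N, if the wrist force passes 120 N, or if a joint passes its speed limit or range.

## Working session

There is one attempt and no reset: what is moved stays moved. The work goes in short steps, Python scripts to look and compute and a tool call to move; the robot and the scene stay as the last step left them, time stands still between calls to the robot, and variables do not carry over. Pictures are saved under pics/ and viewed, at most 10 in all, crops included, and the job is handed in when it is done.

```bash
mkdir -p pics
```

Create h.py:
```python
import numpy as np, cv2
from scipy.spatial.transform import Rotation as R
from plant import manip
def q2R(q): return R.from_quat([q[1],q[2],q[3],q[0]])
def ray(cam,row,col,P=None):
    P=P or manip.camera_params(cam); K=np.array(P["intrinsics"])
    d=np.array([(col-K[0,2])/K[0,0],(row-K[1,2])/K[1,1]]); u=d.copy()
    for _ in range(20): u=d/(1+P["k1"]*(u@u))
    return np.array(P["xyz"]), q2R(P["orientation"]).apply([u[0],u[1],1])
def at_z(cam,row,col,z):
    o,d=ray(cam,row,col); return o+d*(z-o[2])/d[2]
def at_d(cam,row,col,dep):
    o,d=ray(cam,row,col); return o+d*dep
```

Run:
```python
from h import *
s=manip.state(); print(s["time"],s["tool_pos"],s["tool_rot"],manip.tip_extent)
ims=[]
for c in("top","side"):
    im,d=manip.grab_frame(c); ims.append(im)
    print(c,manip.camera_params(c)["xyz"])
    for q,z in(("button_top",.038),("push_face",.045),("nest",.043),("dish",.043),("imager",0),("vial",0),("jar",0),("bulb",0)):
        for m in manip.mark_of(c,q)[:1]:
            r,k=m["centre"]; dd=d[int(r),int(k)]
            print(q,round(m["conf"],2),np.round([r,k]),at_z(c,r,k,z).round(4),at_d(c,r,k,dd).round(4))
cv2.imwrite("pics/a.png",cv2.resize(cv2.cvtColor(np.vstack(ims),cv2.COLOR_RGB2BGR),(400,600)))
cv2.imwrite("pics/top.png",cv2.cvtColor(ims[0],cv2.COLOR_RGB2BGR))
```

```text
0.0 [ 0.15017985 -0.60608427  0.24904894] [-1.02977050e-03  9.92638701e-01  1.21108829e-01 -1.29484445e-05] 0.019
top [0.42951636 0.06836579 0.90337605]
button_top 0.87 [261. 353.] [ 0.4653 -0.1046  0.038 ] [ 0.4653 -0.1046  0.0383]
push_face 0.89 [253. 337.] [ 0.481  -0.0714  0.045 ] [ 0.4808 -0.0708  0.0489]
nest 0.61 [247. 312.] [ 0.4947 -0.0231  0.043 ] [ 0.4936 -0.0215  0.0579]
dish 0.88 [244. 310.] [ 0.4994 -0.0183  0.043 ] [ 0.4983 -0.0169  0.0561]
imager 0.7 [240. 287.] [0.5116 0.024  0.    ] [0.5113 0.0241 0.0033]
vial 0.53 [203. 342.] [ 0.5906 -0.0945  0.    ] [ 0.5834 -0.0873  0.0402]
jar 0.71 [245. 310.] [ 0.5022 -0.024   0.    ] [ 0.4977 -0.0183  0.056 ]
bulb 0.76 [286. 246.] [0.4195 0.1101 0.    ] [0.42   0.108  0.0451]
side [ 0.38681954 -0.63068799  0.48992426]
button_top 0.57 [269. 215.] [ 0.4632 -0.0993  0.038 ] [ 0.4635 -0.097   0.0361]
push_face 0.64 [259. 219.] [ 0.4731 -0.0826  0.045 ] [ 0.4741 -0.0762  0.0398]
dish 0.77 [239. 223.] [ 0.4958 -0.0195  0.043 ] [ 0.4929 -0.0355  0.0548]
imager 0.78 [238. 228.] [0.518  0.0393 0.    ] [ 0.5029 -0.0379  0.0565]
vial 0.97 [266. 284.] [ 0.5997 -0.0878  0.    ] [ 0.59   -0.1124  0.0223]
jar 0.71 [227. 289.] [0.6601 0.0368 0.    ] [0.6545 0.0231 0.01  ]
bulb 0.91 [230. 182.] [0.4239 0.1022 0.    ] [0.4221 0.0664 0.0239]
```

View pics/top.png

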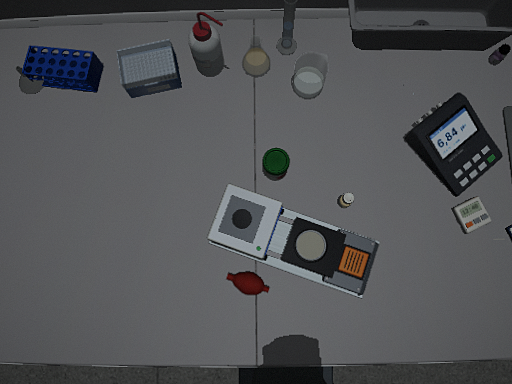

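Run:
```python
from h import *
# orange button and carriage axis from depth/colour in top picture
im,d=manip.grab_frame("top"); hsv=cv2.cvtColor(im,cv2.COLOR_RGB2HSV)
def pts(mask):
    rr,cc=np.nonzero(mask); return np.array([at_d("top",r,c,d[r,c]) for r,c in zip(rr,cc)])
for q in("button_top","carriage","imager","dish"):
    o=manip.outline_of("top",q)
    if not o: print(q,"none"); continue
    m=o[0]["region"]&(d>0); p=pts(m)
    if q=="button_top": p=p[abs(p[:,2]-.038)<.006]
    rect=cv2.minAreaRect((p[:,:2]*1000).astype(np.float32))
    print(q,o[0]["conf"],p.mean(0).round(4),np.median(p[:,2]).round(4),rect)
```

```text
button_top 0.9 [ 0.4646 -0.1048  0.0375] 0.0375 ((464.7655029296875, -106.00843811035156), (52.543724060058594, 48.96391677856445), 69.83567810058594)Traceback (most recent call last):
  File "<stdin>", line 9, in <module>
  File "<stdin>", line 5, in pts
  File "h.py", line 13, in at_d
    o,d=ray(cam,row,col); return o+d*dep
        ~~~^^^^^^^^^^^^^
  File "h.py", line 6, in ray
    P=P or manip.camera_params(cam); K=np.array(P["intrinsics"])
           ~~~~~~~~~~~~~~~~~~~^^^^^
ValueError: time passes only in moves, steps and waits
```

The top view shows the hood at about (245,220), the dish at (311,245), and the orange button at (353,262). The vial, jar and bulb stand clear of the slide path. I'll refine the slide direction next.

```bash
sed -i 's/^    P=P or.*/    P=P or _c.setdefault(cam,None) or _c.update({cam:manip.camera_params(cam)}) or _c[cam]; K=np.array(P["intrinsics"])/; s/^def q2R/_c={}\ndef q2R/' h.py
```

Run:
```python
from h import *
im,d=manip.grab_frame("top")
rr,cc=np.mgrid[190:300,200:390]; rr=rr.ravel();cc=cc.ravel()
P=np.array([at_d("top",r,c,d[r,c]) for r,c in zip(rr,cc)])
hood=P[abs(P[:,2]-.088)<.012]
print("hood",hood[:,2].max(),cv2.minAreaRect((hood[:,:2]*1000).astype(np.float32)))
allp=P[(P[:,2]>.006)]
b=np.array([.4648,-.1048])
h=np.array(cv2.minAreaRect((hood[:,:2]*1000).astype(np.float32))[0])/1000
v=h-b; print("btn->hood",v,np.linalg.norm(v),np.degrees(np.arctan2(v[1],v[0])))
s=manip.state();T=q2R(s["tool_rot"]);print(s["time"],s["tool_pos"],T.as_matrix().round(3),s["contact_force"],s["gripper_width"])
ax=np.radians(np.degrees(np.arctan2(v[1],v[0])))
tgt=np.r_[b+.010*np.array([np.cos(ax),np.sin(ax)]),.12]
print(tgt,T.inv().apply(tgt-s["tool_pos"]))
```

```text
hood 0.09524150083223681 ((544.0298461914062, 108.39645385742188), (116.47293090820312, 116.3123779296875), 69.54036712646484)
btn->hood [0.07922985 0.21319645] 0.22744251243972333 69.61350671561559
1.1 [ 0.15024418 -0.60666002  0.2503127 ] [[ 0.971  0.24   0.   ]
 [ 0.24  -0.971 -0.   ]
 [ 0.     0.    -1.   ]] [ 0.03647669 -0.55786301  0.15913688] 1.002879948083969
[ 0.46828351 -0.09542636  0.12      ] [ 0.43160995 -0.41979196  0.130299  ]
```

>>> tcp_steps:
  ticks:
    - [[0,0.043,-0.042,0,0,0,0],[0,0.043,-0.042,0,0,0,0],[0,0.043,-0.042,0,0,0,0],[0,0.043,-0.042,0,0,0,0],[0,0.043,-0.042,0,0,0,0]]

```text
time: 1.72
tool_pos: [0.3092, -0.3495, 0.2505]
tool_rot: [0.0, 0.993, 0.121, 0.0]
contact_force: [1.4, 0.4, 0.1]
gripper_width: 0.001
grasp_force: 0.0
```

>>> tcp_steps:
  ticks:
    - [[0,0.043,-0.042,0,0,0,0],[0,0.043,-0.042,0,0,0,0],[0,0.043,-0.042,0,0,0,0],[0,0.043,-0.042,0,0,0,0],[0,0.043,-0.042,0,0,0,0]]

```text
time: 2.35
tool_pos: [0.4675, -0.0938, 0.2508]
tool_rot: [0.0, 0.993, 0.121, 0.001]
contact_force: [0.5, -0.0, 0.1]
gripper_width: -0.003
grasp_force: 0.0
```

>>> tcp_steps:
  ticks:
    - [[0,0,0,0.03,0,0,0.15],[0,0,0,0.03,0,0,0.15],[0,0,0,0.03,0,0,0.15],[0,0,0,0.01,0,0,0.15],[0,0,0,0,0,0,0]]

```text
time: 2.98
tool_pos: [0.466, -0.0953, 0.1493]
tool_rot: [-0.0, 0.984, -0.177, -0.001]
contact_force: [0.2, 1.0, 0.2]
gripper_width: 0.003
grasp_force: 0.0
```

Create g.py:
```python
from h import *
s=manip.state();T=q2R(s["tool_rot"]);ax=np.radians(69.6);u=np.array([np.cos(ax),np.sin(ax),0])
import sys; tgt=np.r_[.4648,-.1048,0]+float(sys.argv[1])*u; tgt[2]=float(sys.argv[2])
y=T.as_matrix()[:,1]
print(s["time"],s["tool_pos"].round(4),"tool move",T.inv().apply(tgt-s["tool_pos"]).round(4),"u in tool",T.inv().apply(u).round(3),"tip",manip.tip_extent,s["contact_force"].round(1),
 "along,across",np.round([(s["tool_pos"]-[.4648,-.1048,0])@u,(s["tool_pos"]-[.4648,-.1048,0])@[-u[1],u[0],0]],4))
```

```bash
python3 g.py .01 .08
```

```text
2.975 [ 0.466  -0.0953  0.1493] tool move [ 0.0023 -0.0007  0.0693] u in tool [ 0.001 -1.     0.   ] tip 0.019 [0.2 1.  0.2] along,across [0.0093 0.0022]
```

>>> tcp_steps:
  ticks:
    - [[0,0.002,0.003,0.05,0,0,0],[0,0,0,0.03,0,0,0],[0,0,0,0.006,0,0,0],[0,0,0,0,0,0,0]]

```text
time: 3.48
tool_pos: [0.4683, -0.0994, 0.0655]
tool_rot: [0.0, 0.984, -0.177, 0.001]
contact_force: [-0.5, 0.2, 0.5]
gripper_width: -0.0
grasp_force: 0.0
```

Run:
```python
from h import *
a,_=manip.grab_frame("side"); a=cv2.resize(a[200:310,140:300],None,fx=4,fy=4)
b,_=manip.grab_frame("wrist"); cv2.imwrite("pics/s1.png",cv2.cvtColor(a,cv2.COLOR_RGB2BGR));
```

```bash
python3 g.py .01 .057
```

```text
3.575 [ 0.469  -0.0996  0.0664] tool move [-0.0022 -0.0037  0.0094] u in tool [-0. -1. -0.] tip 0.019 [ 0.3 -0.6 -0.1] along,across [ 0.0063 -0.0021]
```

View pics/s1.png

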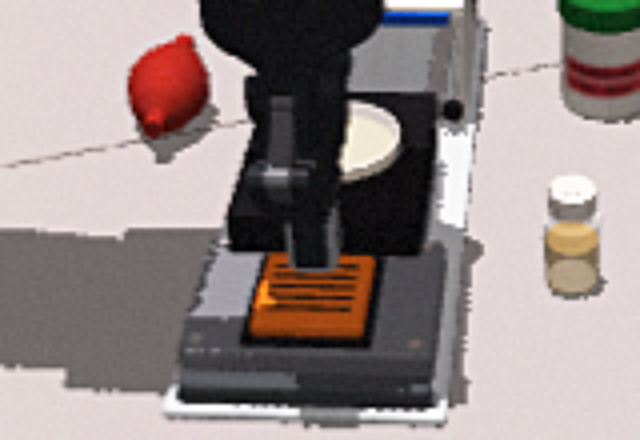

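The crop shows the shut fingertips above the front half of the button, at about (315,265), and clear of the block. I'll press in small steps.

>>> tcp_steps:
  ticks:
    - [[0,0,0,0.005,0,0,0],[0,0,0,0.004,0,0,0],[0,0,0,0,0,0,0]]

```text
time: 3.95
tool_pos: [0.4682, -0.0993, 0.056]
tool_rot: [0.0, 0.984, -0.178, 0.001]
contact_force: [0.4, 0.6, 4.5]
gripper_width: -0.001
grasp_force: 2.1
```

>>> tcp_steps:
  ticks:
    - [[0,0,0,0.002,0,0,0],[0,0,0,0.002,0,0,0],[0,0,0,0,0,0,0]]

```text
time: 4.32
tool_pos: [0.4682, -0.0993, 0.052]
tool_rot: [0.0, 0.984, -0.178, 0.001]
contact_force: [-0.3, 0.2, 5.8]
gripper_width: 0.002
grasp_force: 3.1
```

```bash
python3 g.py 0.015 .05
```

```text
4.325 [ 0.4682 -0.0993  0.052 ] tool move [-0.0013 -0.0087  0.002 ] u in tool [-0.001 -1.     0.   ] tip 0.019 [-0.3  0.2  5.8] along,across [ 0.0063 -0.0012]
```

>>> tcp_steps:
  ticks:
    - [[0,0,0,0.002,0,0,0],[0,0,0,0,0,0,0]]

```text
time: 4.58
tool_pos: [0.4683, -0.0993, 0.0509]
tool_rot: [0.0, 0.984, -0.178, 0.0]
contact_force: [-3.7, 1.0, 11.9]
gripper_width: 0.002
grasp_force: 5.9
```

>>> tcp_steps:
  ticks:
    - [[0,0,-0.004,0,0,0,0],[0,0,-0.006,0,0,0,0],[0,0,-0.006,0,0,0,0],[0,0,-0.006,0,0,0,0],[0,0,0,0,0,0,0]]

```text
time: 5.2
tool_pos: [0.4762, -0.0783, 0.0509]
tool_rot: [-0.0, 0.984, -0.177, 0.001]
contact_force: [-2.6, 3.0, 11.6]
gripper_width: 0.003
grasp_force: 5.8
```

```bash
python3 g.py 0.015 .05
```

```text
5.2 [ 0.4762 -0.0783  0.0509] tool move [-0.0014  0.0138  0.0009] u in tool [-0.001 -1.     0.001] tip 0.019 [-2.6  3.  11.6] along,across [ 0.0288 -0.0014]
```

>>> tcp_steps:
  ticks:
    - [[0,0,-0.01,0,0,0,0],[0,0,-0.012,0,0,0,0],[0,0,-0.012,0,0,0,0],[0,0,-0.01,0,0,0,0],[0,0,0,0,0,0,0]]

```text
time: 5.82
tool_pos: [0.4917, -0.0366, 0.0509]
tool_rot: [-0.0, 0.984, -0.177, 0.001]
contact_force: [-2.6, 1.8, 10.5]
gripper_width: -0.002
grasp_force: 5.6
```

```bash
python3 g.py 0.015 .05
```

Run:
```python
from h import *
im,d=manip.grab_frame("top")
for q,z in(("dish",.043),("button_top",.032)):
    for m in manip.mark_of("top",q)[:2]: print(q,m["conf"],at_z("top",*m["centre"],z)) 
a,_=manip.grab_frame("side"); a=cv2.resize(a[180:310,140:300],None,fx=4,fy=4)
cv2.imwrite("pics/s2.png",cv2.cvtColor(a,cv2.COLOR_RGB2BGR));
```

```text
5.825 [ 0.4917 -0.0366  0.0509] tool move [-0.0015  0.0583  0.0009] u in tool [-0.    -1.     0.001] tip 0.019 [-2.6  1.8 10.5] along,across [ 0.0733 -0.0015]
dish 0.97 [0.51964454 0.04121291 0.043     ]
dish 0.28 [0.51276349 0.03416257 0.043     ]
```

View pics/s2.png

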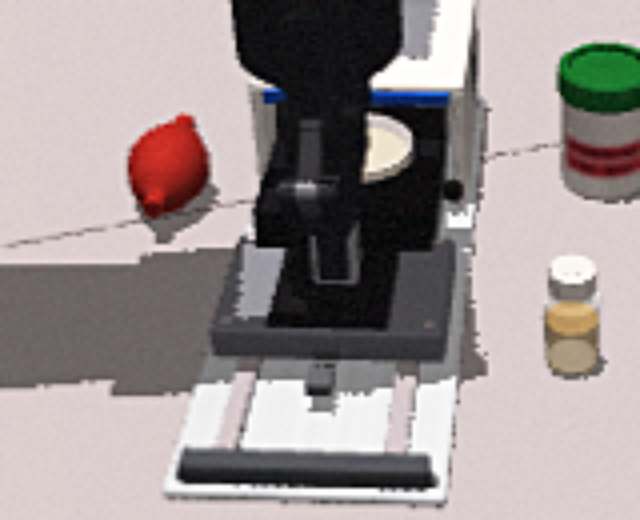

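The crop shows the carriage about halfway in, with the dish at (390,150) still in its nest and the button pressed. Keep pushing.

>>> tcp_steps:
  ticks:
    - [[0,0,-0.01,0,0,0,0],[0,0,-0.012,0,0,0,0],[0,0,-0.012,0,0,0,0],[0,0,-0.01,0,0,0,0],[0,0,0,0,0,0,0]]

```text
time: 6.65
tool_pos: [0.5072, 0.0047, 0.0509]
tool_rot: [-0.001, 0.984, -0.177, 0.001]
contact_force: [-2.6, 2.4, 10.4]
gripper_width: 0.003
grasp_force: 5.4
```

>>> tcp_steps:
  ticks:
    - [[0,0,-0.004,0,0,0,0],[0,0,-0.004,0,0,0,0],[0,0,-0.004,0,0,0,0],[0,0,0,0,0,0,0]]

```text
time: 7.15
tool_pos: [0.5109, 0.0142, 0.0509]
tool_rot: [0.001, 0.984, -0.177, 0.0]
contact_force: [-3.2, -4.0, 11.9]
gripper_width: 0.002
grasp_force: 5.7
```

```bash
python3 g.py 0.126 .05
```

```text
7.15 [0.5109 0.0142 0.0509] tool move [-0.0017  0.0016  0.0009] u in tool [-0.    -1.    -0.003] tip 0.019 [-3.2 -4.  11.9] along,across [ 0.1276 -0.0017]
```

>>> tcp_steps:
  ticks:
    - [[0,0,-0.003,0,0,0,0],[0,0,-0.003,0,0,0,0],[0,0,0,0,0,0,0]]

```text
time: 7.52
tool_pos: [0.5133, 0.0193, 0.0509]
tool_rot: [0.002, 0.984, -0.177, 0.001]
contact_force: [-2.8, -5.3, 9.5]
gripper_width: -0.004
grasp_force: 4.9
```

>>> tcp_steps:
  ticks:
    - [[0,0,-0.003,0,0,0,0],[0,0,0,0,0,0,0]]

```text
time: 7.78
tool_pos: [0.5135, 0.0198, 0.0509]
tool_rot: [0.004, 0.984, -0.177, 0.0]
contact_force: [-7.5, -15.9, 13.3]
gripper_width: -0.002
grasp_force: 5.1
```

>>> tcp_steps:
  ticks:
    - [[0,0,-0.003,0,0,0,0],[0,0,0,0,0,0,0]]

```text
time: 8.02
tool_pos: [0.5135, 0.0199, 0.0509]
tool_rot: [0.007, 0.984, -0.177, -0.001]
contact_force: [-13.4, -28.6, 17.4]
gripper_width: 0.002
grasp_force: 3.7
```

```bash
python3 g.py 0.126 .05
```

Run:
```python
from h import *
im,d=manip.grab_frame("side"); cv2.imwrite("pics/s3.png",cv2.cvtColor(cv2.resize(im[170:300,140:300],None,fx=4,fy=4),cv2.COLOR_RGB2BGR))
```

```text
8.025 [0.5135 0.0199 0.0509] tool move [-0.0022  0.0079  0.001 ] u in tool [ 0.    -1.    -0.015] tip 0.019 [-13.4 -28.6  17.4] along,across [ 0.1339 -0.0022]
```

View pics/s3.png

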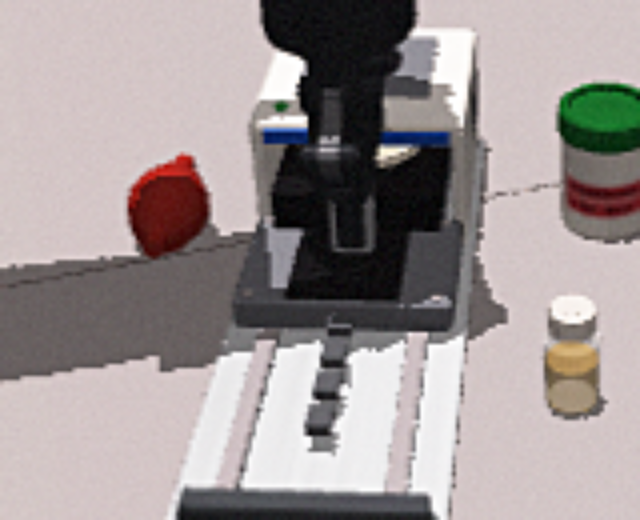

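The crop shows the carriage deck at the hood mouth and only a sliver of the dish visible under the lintel at (395,155). The axial force rose to about 31 N with no further motion, so it's on the stop. I'll ease the push, lift straight up and check.

>>> tcp_steps:
  ticks:
    - [[0,0,0.004,0,0,0,0],[0,0,0,0,0,0,0]]

```text
time: 8.32
tool_pos: [0.5137, 0.0199, 0.0509]
tool_rot: [0.003, 0.984, -0.178, 0.001]
contact_force: [-4.3, -10.3, 11.6]
gripper_width: -0.003
grasp_force: 3.8
```

>>> tcp_steps:
  ticks:
    - [[0,0,0,-0.004,0,0,0],[0,0,0,-0.006,0,0,0],[0,0,0,-0.015,0,0,0],[0,0,0,-0.04,0,0,0],[0,0,0,-0.05,0,0,0]]

```text
time: 8.95
tool_pos: [0.5115, 0.0232, 0.1642]
tool_rot: [-0.0, 0.984, -0.177, -0.002]
contact_force: [0.8, -0.0, -0.9]
gripper_width: 0.004
grasp_force: 0.0
```

>>> tcp_steps:
  ticks:
    - [[0,0,0.05,-0.04,0,0,0],[0,0,0.06,0,0,0,0],[0,0,0.06,0,0,0,0],[0,0,0.06,0,0,0,0],[0,0,0,0,0,0,0]]

```text
time: 9.57
tool_pos: [0.4315, -0.1943, 0.2036]
tool_rot: [0.0, 0.984, -0.181, -0.0]
contact_force: [-0.1, 0.6, -0.0]
gripper_width: 0.001
grasp_force: 0.0
```

Run:
```python
from h import *
im,d=manip.grab_frame("top"); cv2.imwrite("pics/t2.png",cv2.cvtColor(cv2.resize(im[180:300,200:390],None,fx=4,fy=4),cv2.COLOR_RGB2BGR))
o=manip.outline_of("top","button_top")[0]
m=o["region"]&(d>0); p=np.array([at_d("top",r,c,d[r,c]) for r,c in zip(*np.nonzero(m))])
u=np.array([np.cos(np.radians(69.6)),np.sin(np.radians(69.6))])
c=p.mean(0); print(o["conf"],c,np.median(p[:,2]),"travel",(c[:2]-[.4646,-.1048])@u)
for q,z in(("button_top",.038),("push_face",.045)):
    for k in manip.mark_of("top",q)[:1]: print(q,k["conf"],at_z("top",*k["centre"],z))
print(manip.state()["contact_force"])
```

```text
0.71 [0.5059853  0.00889466 0.03749741] 0.03759922938586324 travel 0.1209897206240909
button_top 0.69 [0.50922894 0.00159318 0.038     ]
push_face 0.68 [0.52347655 0.04498927 0.045     ]
[0.90700845 0.28439331 1.00745594]
```

View pics/t2.png

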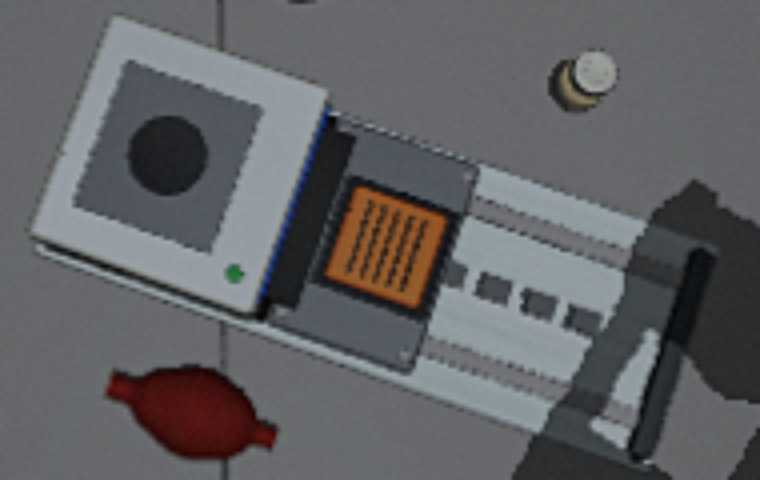

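The top view shows the carriage at the hood with its button at (390,245). Measured travel is 0.121 m and the button top is at z = 37.6 mm, so it has sprung up. The bulb and vial haven't moved and the arm is clear.

```bash
python3 -c "
from plant import manip
print(manip.job_done())"
```

```text
the job is handed in; nothing more can be done
None
```

The carriage is fully home (about 0.121 m travel measured) with the lock button sprung back up and the arm clear; the vial and bulb stayed put, the dish inside the hood couldn't be checked, and the job is handed in with no verdict shown.

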